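# Power reading with the wand meter

### The job

Draw the wand power meter out of its leaning sleeve by the handle, turn it level and hold it across the laser's beam line between the laser and the iris, squarely, with the sensor window facing the laser and the middle of the window on the beam axis. Do not touch the paddle or its window with the fingers, bump the laser or the iris, or disturb the other things on the table. Finish while still holding the wand there, raised and still: it is not put down or let go.

Things in the scene. Friction and masses are not known exactly. Their poses are not given: they have to be found in the camera images.
- wand: Hand-held meter, rigid, 193 mm long, about 160 g, balance point 8 mm from the origin towards the paddle. Light grey handle 115 mm long, 20 mm thick (y), 30 mm deep (z), ribbed dark rubber on its two y sides; dark paddle 78 x 6 x 30 mm. Origin mid-handle, 60 mm from the butt, 55 mm from the paddle's step. x to the paddle tip, y out of the window, z to the edge that is up when held level facing the laser
- wand_window (a point): centre of the round sensor window (22 mm across, in a bright ring) on the paddle's +y face, 112 mm from the wand's origin along x and 3 mm along y; axes as the wand. At the start the paddle is down in the sleeve, hidden, the handle leans up towards the robot, 60 degrees from level, and the window looks to the robot's left
- wand_tip (a point): middle of the paddle's tip, 133 mm from the wand's origin along x
- wand_butt (a point): middle of the handle's butt end, 60 mm behind the wand's origin; a small blank screen sits on the +y side near it
- holster: Black holster fixed to the table: base plate 120 x 60 x 8 mm (x, y, z) with four cap screws and a leaning rectangular sleeve, 86 mm long, closed at its foot, in the holster's x-z plane. Inside 9.5 mm (y) by 32 mm, 82 mm deep, walls 4 mm: the paddle has 1 to 2 mm of play each way. Origin: centre of the base plate's underside; z up
- holster_mouth (a point): centre of the sleeve's mouth, 98 mm above the table. The mouth looks up and to the holster's -x; the sleeve's axis is 60 degrees from level. The handle's step rests on the mouth, nothing latches it: it is drawn straight out along the sleeve, 78 mm until the tip is at the mouth
- laser_stand: Black pedestal fixed to the table (34 mm foot, 36 x 62 mm plate on top) that carries a small pale yellow laser cylinder, 19 mm in diameter and 74 mm long. The top of the laser is 88 mm above the table. Origin: on the table under the pedestal; z up; the beam leaves towards the stand's -y, level
- laser_aperture (a point): where the beam leaves, centre of the laser's front end, 78 mm above the table; axes as laser_stand: the beam axis runs from here along -y
- beam_iris: Black iris on a post fixed to the table, 119 mm high, ring about 40 mm across, 128 mm down the beam from the laser's front end (plane of the ring). Origin at the table under it
- iris_centre (a point): centre of the iris ring, on the beam axis, 78 mm above the table
- dropper_bottle: brown dropper bottle with white cap, loose, 32 mm across, 70 mm high; origin centre of its underside; leave alone
- lens_cap: black round cap, loose, 34 mm across, 10 mm high; origin underside; leave alone
- lens_tube: black threaded tube standing on end, loose, 32 mm across, 52 mm high; origin underside; leave alone
- filter_box: clear flat plastic filter box, shut, loose, 46 x 52 x 14 mm; origin underside; leave alone
There are look-alikes about, which are no part of the job. Leave any red look-alike of the wand alone.

How it is judged:
On the way:
1. the wand is drawn clear of the sleeve, held in the fingers (contact force between wand and the fingers above 0.5 N and contact force between wand and holster below 0.3 N and z of wand_tip in the frame of holster_mouth above 0.005 m), for 0.2 s.
At the end, for the whole second after the job is handed in: Wand held in the fingers only, and still; long axis within 0.2 rad of level, window normal within 0.2 rad of the beam axis and facing the laser; window centre within 8 mm of the beam axis sideways and in height, 10 to 110 mm from the laser's front end; loose things moved under 15 mm (contact force between wand and the fingers above 0.5 N and contact force between wand and holster below 0.3 N and contact force between wand and laser_stand below 0.3 N and contact force between wand and beam_iris below 0.3 N and contact force between wand and dropper_bottle below 0.3 N and contact force between wand and lens_cap below 0.3 N and contact force between wand and lens_tube below 0.3 N and contact force between wand and filter_box below 0.3 N and height (world z) of each of wand_butt, wand_tip above 0.04 m and angle between wand's own x axis and vertical between 1.3708 and 1.7708 rad and angle between the y axis of wand and the y axis of laser_stand, either way round below 0.2 rad and x of wand_window in the frame of laser_aperture between -0.008 and 0.008 m and z of wand_window in the frame of laser_aperture between -0.008 and 0.008 m and y of wand_window in the frame of laser_aperture between -0.11 and -0.01 m and y of laser_aperture in the frame of wand above 0 m and linear speed of wand below 0.02 m/s and angular speed of wand below 0.15 rad/s and distance of each of dropper_bottle, lens_cap, lens_tube, filter_box from where it was at the start of the episode below 0.015 m); the arm keeps its last pose, push and grip.
It fails at once if the fingers squeeze or push the paddle or its window (contact force between the fingers and wand_c0 above 1 N).
It fails at once if the laser is bumped (contact force between laser_stand and wand above 3 N or contact force between laser_stand and the fingers above 3 N or contact force between laser_stand and the arm above 3 N).
It fails at once if the iris is bumped (contact force between beam_iris and wand above 3 N or contact force between beam_iris and the fingers above 3 N or contact force between beam_iris and the arm above 3 N).
It fails at once if a loose thing on the table is disturbed (distance of any of dropper_bottle, lens_cap, lens_tube, filter_box from where it was at the start of the episode above 0.02 m).
It also fails if it takes over 45 s, if anything falls off the work surface, if the arm or the gripper's body presses on something with over 40 N, if the wrist force passes 120 N, or if a joint passes its speed limit or range.

### The arm

A 6-joint arm with a two-finger parallel gripper is mounted at the origin on a cart in front of the work surface, level with it; the furniture and walls round the work are solid. World frame = base frame: x ahead of the robot, y to its left, z up, the work surface at z = 0. Lengths are in m, angles in rad, forces in N, time in s.
With the tool pointing down it reaches from about 0.35 to 0.85 m from the base axis. Payload 8.1 kg.
Tool frame: the origin (TCP) lies on the centre line of the jaws, within the pads' length; the fingertips stand 17 mm ahead of it and the grasp point (between the pads) lies 2 mm behind it; y points along the fingers, z is the direction in which the jaws open and shut, and the axes are right-handed (so a half turn about y gives the same grasp; the last joint's range is limited). The gripper opens to 93 mm and grips with 3 to 60 N. Pads are 15 mm wide; open, the fingers measure 128 mm over their backs; the gripper's body (75 mm by 188 mm) begins 65 mm behind the grasp point.
Start: joints at [1.146, 0.13, 1.488, -0, 1.523, -0.085], TCP at [0.2, 0.566, 0.236] pointing down, gripper open.
Joint ranges: [-2.96, 2.96], [-0.89, 2.26], [0.02, 2.5], [-1.34, 4.48], [0, 2.73], [-2.66, 2.66]. Speed limits (rad/s): [2.39, 2.39, 2.79, 3.14, 3.14, 3.14].

### API

Orientations are given as [roll, pitch, yaw] about the fixed x, y, z axes, in that order (R = Rz(yaw) Ry(pitch) Rx(roll)).
In Python, from station import get_obs, grab_frame, camera_info, close_job, boxes_of, cut_out, landmark_of gives the robot as it stands.
- The arm moves only by the tool move_arm, never from a script. Its argument "steps" is a list of rows, each a list of 3 entries, a list of its own where there are three numbers: the shift along the tool's x, y, z in m, then the turn about the tool's y in units of 6 degrees (1.0 is 6 degrees), then the opening, from 0 (shut) to 1 (fully open). A call has 1 to 10 rows; each row shifts and turns the pose as measured when the row begins, along the tool's axes as they then stand; what a row does not reach is not made up. A row lasts 1/8 s, in which the tool goes at most 62.5 mm and 10.7 degrees, less where a joint would pass 70% of its speed; a pose out of reach is approached as far as the arm can. A call with a gripper value outside its range is refused whole. The fingers move at their own pace and stop on an object; the grip force is fixed at half the most. Time passes only in rows, so rows that do not move let the fingers close. It gives the time, the measured TCP pose, the force and the opening at its end, in the units of the state.
- get_obs(): the state, without advancing time (a new reading comes with each control period).
- grab_frame(name): name is "side" or "top" or "wrist"; returns (picture, depth): 420x560x3 uint8, red, green, blue; 420x560 float32, m along the optical axis (not along the pixel's ray), 0 where there is no reading.
- camera_info(name): a dict with "intrinsics" (3x3 intrinsics, pixels), "dist" ([k1, k2, p1, p2, k3] as OpenCV has them; the pictures are not rectified), "rvec" (rotation vector, rad) and "tvec" (3), from world to camera coordinates, as OpenCV has them. Camera axes: x right, y down, z forward; pixel columns grow to the right and rows downward; lengths in m; the calibration is good to about 2 mm. A picture is of the moment at which its call begins: read the wrist's pose just before it. camera_info takes no time and is no camera call; for the wrist camera it gives the pose at the moment of the call.
- close_job(): hands the job in, once; it reports no verdict.
Trained networks look in the newest picture that a camera, given by its name, has taken for a name from the list of things; names that differ only in an ending like _2 or _b are one class to them, and where a whole thing is asked for, a point or a joint stands for the part that bears it (a point fixed in the world has none). Each returns a list of dicts, best first, with "p" (0 to 1); they miss things now and then, are a little off and sometimes report something else, mostly with a low value. They report only what shows in the picture. A call takes as long as a camera call. They do not tell look-alikes from the thing itself.
- boxes_of(camera, label): "box" ([centre column, centre row, width, height] as shares, 0 to 1, of the picture: columns of its width, rows of its height, round what is visible of it).
- cut_out(camera, label): "pixels" (420x560 bool, what is visible of it) and "box" ([centre column, centre row, width, height] as shares, 0 to 1, of the picture: columns of its width, rows of its height, round what is visible of it).
- landmark_of(camera, label): "location" ([column, row] as shares, 0 to 1, of the picture: columns of its width, rows of its height: a listed point, or the origin of a listed thing).
The state is a dict: "t": time; "qpos": joint angles; "qvel": joint speeds; "joint_torque": joint torques, N m; "eef_pos": TCP position; "orientation": TCP orientation; "contact_force": force on the tool from outside, world axes, zero at the start; "ft_torque": the same for the moment, N m; "gripper_width": finger opening in m.
Only numpy, scipy, OpenCV 4.12 (cv2) and the standard library are available. Lean on these libraries where they do the work, as an engineer would, in place of code of your own. Each camera call takes 0.05 s, during which the arm holds its last target. There are 200 camera calls.

## Working session

There is one attempt and no reset: what is moved stays moved. The work goes in short steps, Python scripts to look and compute and a tool call to move; the robot and the scene stay as the last step left them, time stands still between calls to the robot, and variables do not carry over. Pictures are saved under pics/ and viewed, about 8 in all and at most 12, crops included, and the job is handed in when it is done.

Besides the shell and the picture viewer there is one more tool, called after "Emit:" as name(argument=value, ...) on one line, values as JSON. move_arm: Moves the arm, as the interface text tells. Its arguments: {"type":"object","properties":{"steps":{"type":"array","items":{"type":"array"}}},"required":["steps"]}

```bash
mkdir -p pics; python3 - <<'E'
from station import *
import cv2,numpy as np
print(get_obs())
ims=[]
for c in ("side","top"):
    im,d=grab_frame(c); ims.append(im)
    np.save(f"{c}_d.npy",d); np.save(f"{c}_im.npy",im)
    i=camera_info(c); print(c,i)
    for l in ("wand","holster","holster_mouth","laser_stand","laser_aperture","iris_centre","wand_butt"):
        try: print(l,[(np.round(np.array(x["location"])*[560,420],1),round(x["p"],2)) for x in landmark_of(c,l)[:3]])
        except Exception as e: print(l,e)
    cv2.imwrite(f"pics/{c}0.png",im[:,:,::-1])
E
```

```text
{'t': 0.0, 'qpos': array([ 1.14561617e+00,  1.31148179e-01,  1.48925165e+00, -2.09364518e-05,
        1.52296315e+00, -8.54050091e-02]), 'qvel': array([ 0.00019411,  0.00068889, -0.00196589, -0.0007289 ,  0.00095917,
       -0.00230921]), 'joint_torque': array([ 6.12098193e-04, -5.59862137e+01, -4.91744936e+01,  7.67344935e-02,
        3.60621780e-02, -1.53671253e-04]), 'eef_pos': array([0.19974067, 0.56523064, 0.23461033]), 'orientation': array([-1.57256198e+00,  1.30175957e-04, -3.39774246e-01]), 'contact_force': array([-0.92062947,  1.26329701,  0.20366819]), 'ft_torque': array([-0.02959334, -0.0627863 , -0.0021588 ]), 'gripper_width': 0.09252833669740032}
side {'intrinsics': array([[401.39060216,   0.        , 277.66650239],
       [  0.        , 401.39060216, 208.8918167 ],
       [  0.        ,   0.        ,   1.        ]]), 'dist': array([-0.11406914,  0.        ,  0.        ,  0.        ,  0.        ]), 'rvec': array([ 0.28421661, -2.52105942,  1.58976663]), 'tvec': array([0.52479757, 0.19609037, 1.03986974])}
wand [(array([292. , 215.5]), 0.86)]
holster [(array([279.1, 258.7
[... 288 characters left out ...]
.79)]
top {'intrinsics': array([[416.48374998,   0.        , 286.29953281],
       [  0.        , 416.48374998, 201.43008562],
       [  0.        ,   0.        ,   1.        ]]), 'dist': array([0.02689593, 0.        , 0.        , 0.        , 0.        ]), 'rvec': array([ 2.18226823, -2.14123241,  0.15619307]), 'tvec': array([-0.05762426,  0.5343131 ,  1.30120101])}
wand [(array([274.4, 206.5]), 0.52)]
holster [(array([274.3, 197.4]), 0.7), (array([196. , 169.5]), 0.66)]
holster_mouth [(array([276.5, 205.9]), 0.82)]
laser_stand []
laser_aperture [(array([203.6, 160.2]), 0.67)]
iris_centre [(array([243.8, 154.8]), 0.45)]
wand_butt [(array([390.6, 174.7]), 0.76), (array([274.6, 217.2]), 0.51)]
```

```bash
python3 - <<'E'
import cv2,numpy as np
s=cv2.imread("pics/side0.png"); t=cv2.imread("pics/top0.png")
cv2.imwrite("pics/s1.png",cv2.resize(s,(800,600),interpolation=cv2.INTER_CUBIC))
cv2.imwrite("pics/t1.png",cv2.resize(t,(800,600),interpolation=cv2.INTER_CUBIC))
E
```

```text
(no output)
```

View pics/s1.png

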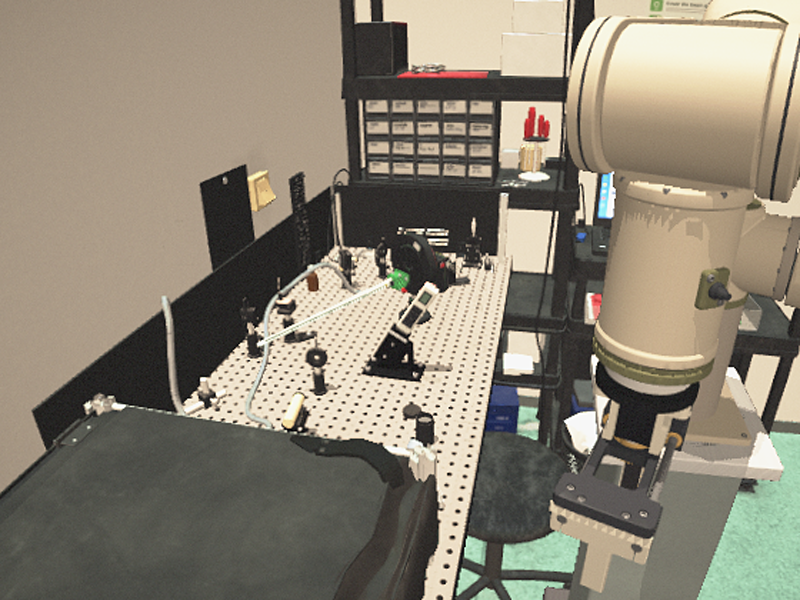

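View pics/t1.png

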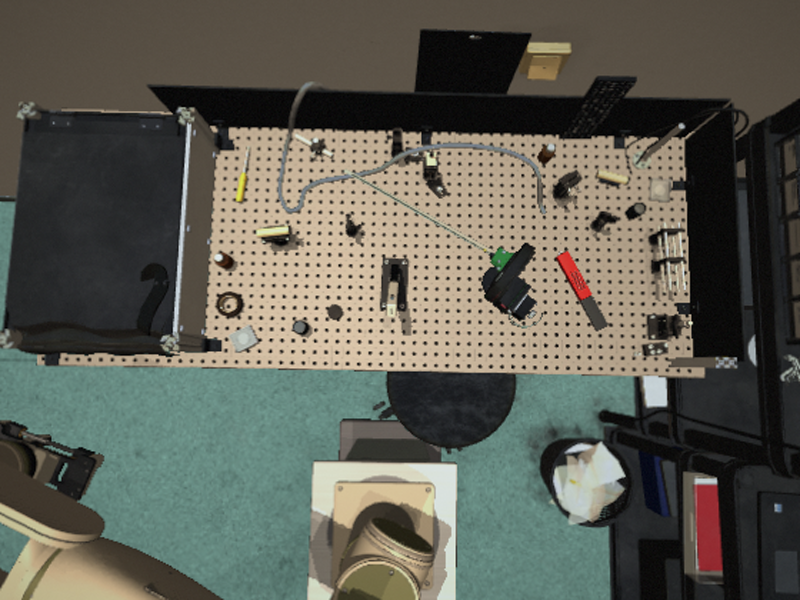

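Side view: the wand leans in its holster at about (415,310), the laser is at (293,410), the iris at (317,360) and the lens tube at (425,425). 

Top view: there are two wand candidates, a light grey one in the sleeve at (392,290) and a red one lying at (580,290). The grey one fits because it is leaning in the sleeve with its handle towards the robot. The laser/iris pair is at (272,233)/(352,225). The other yellow cylinder at (612,177) is a look-alike with no iris 128 mm away.

Next I'll triangulate these points and enlarge the candidate.

```bash
cat > h.py <<'E'
import numpy as np,cv2
from station import *
def ray(cam,px,i=None):
    i=i or camera_info(cam)
    R=cv2.Rodrigues(i["rvec"])[0]; u=cv2.undistortPoints(np.array([[px]],float),i["intrinsics"],i["dist"])[0,0]
    d=R.T@np.array([u[0],u[1],1.]); return -R.T@i["tvec"],d      # d has unit camera depth
def at_z(cam,px,z,i=None):
    o,d=ray(cam,px,i); return o+d*(z-o[2])/d[2]
def tri(rays):
    A=0;b=0
    for o,d in rays:
        d=d/np.linalg.norm(d);P=np.eye(3)-np.outer(d,d);A=A+P;b=b+P@o
    x=np.linalg.solve(A,b); return x,[np.linalg.norm(np.cross(x-o,d/np.linalg.norm(d))) for o,d in rays]
def cloud(cam,d,i=None):
    i=i or camera_info(cam)
    v,u=np.nonzero(d>0); p=np.stack([u,v],1).astype(float)[:,None]
    n=cv2.undistortPoints(p,i["intrinsics"],i["dist"])[:,0]; z=d[v,u]
    R=cv2.Rodrigues(i["rvec"])[0]
    X=(np.c_[n*z[:,None],z]-i["tvec"])@R
    out=np.full(d.shape+(3,),np.nan); out[v,u]=X; return out
E
python3 - <<'E'
from h import *
T=dict(holster_mouth=(276.5,205.9),laser_aperture=(203.6,160.2),iris=(243.8,154.8),wand_butt=(274.6,217.2),wand=(274.4,206.5))
S=dict(holster_mouth=(276.5,227.6),laser_aperture=(210.2,276.3),iris=(221.7,249.0),wand_butt=(298.7,202.9),wand=(292.,215.5))
for k in T: print(k,*[np.round(a,3) for a in tri([ray("top",T[k]),ray("side",S[k])])])
for k,z in dict(holster_mouth=.098,laser_aperture=.078,iris=.078,wand_butt=.198,wand=.146).items(): print(k,np.round(at_z("top",T[k],z),3),np.round(at_z("side",S[k],z),3))
C=cloud("top",np.load("top_d.npy"))
# tall areas on table near work
for r in range(110,262,8): print(r,' '.join('%4.0f'%(C[r,c,2]*1000) for c in range(150,400,9)))
im=cv2.imread("pics/top0.png"); cv2.imwrite("pics/tc.png",cv2.resize(im[140:250,140:300],None,fx=5,fy=5,interpolation=cv2.INTER_CUBIC))
E
```

```text
holster_mouth [ 0.528 -0.014  0.103] [0.016 0.016]
laser_aperture [0.655 0.214 0.078] [0. 0.]
iris [0.673 0.089 0.079] [0.001 0.001]
wand_butt [ 0.475 -0.012  0.186] [0.005 0.005]
wand [ 0.502 -0.012  0.147] [0.003 0.003]
holster_mouth [ 0.513 -0.017  0.098] [ 0.547 -0.024  0.098]
laser_aperture [0.655 0.214 0.078] [0.654 0.215 0.078]
iris [0.675 0.089 0.078] [0.673 0.088 0.078]
wand_butt [ 0.469 -0.013  0.198] [0.476 0.013 0.198]
wand [ 0.505 -0.011  0.146] [ 0.5   -0.013  0.146]
110   17   -3    3   -3   -2    2    1   -6    0   -3   -2   -0    7   -3   66    3    6   99   -5   -1   -4   -3   -1    3   95   -3   42   -1
118  -17   -1    1    1   -1  -21   -2   -1    0   -4    1   -4   -3   37   -0    6    2   93   -0   -1   -4   -6    3    3   -1   98    0    1
126   -1    1   16   -3   -1   11    2    1   12    6  -21    2   -1   -3   -6   -0    5    6    0   -4    1   -1   -0    1    1    2   -2  100
134   -3    1   14    4    1    7   -2   11    1  -22  -17   -4   -0   99  -15    6   -4    0    7    5    2    0    3    0    1   -3    7   79
142   -2   -6   -1    1   -3    0    0
[... 1421 characters left out ...]
  -0   -1   -2    3  -17  -17   10   -1    2    5    0    3    0    3   -3    2   -1   -4    2    5    3  136    1   -4   -3
230  -16  -21   12   -6    3    3    1   54  -22   -4   -3    3    0    5   -0   -2    1   -2   -0    5   -6   -4    3   -1   -4    0   -2    4
238    4   -1   16    9    4   -2  -15  -16   -3    2   -8   -0   -2  -23    2   -0    3    0   -5    2   -0   -2   -5    5   -1    0    1    4
246    1   -1   -2   -1    4   -0  -17  -14    4    2    3   -5  -20  -16    4   -6   -4    0    0   -2   -6   -2   -1  nan   -1   -1   -0    1
254   -1    2   -1   -2    2    1  -17  -11    2   -2    1    4  -14  -20   -1    2    1    1    2    1    5    4   -1    9   -0    2   -2    1
```

View pics/tc.png

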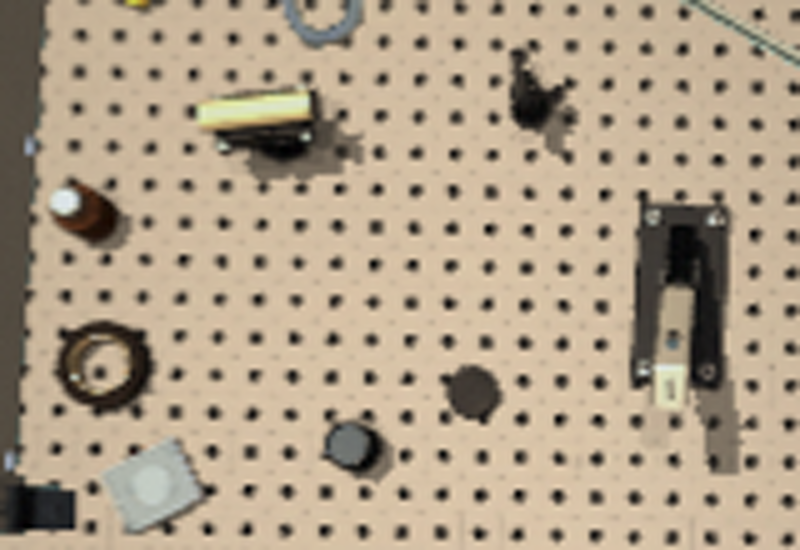

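The crop confirms the target: the grey handle leaning in the sleeve at crop (675,340). It also shows the laser at (255,110), the iris at (530,95), the lens cap at (470,390) and the tube at (350,445). Next I'll check the wrist camera's geometry.

```bash
python3 - <<'E'
from h import *
i=camera_info("wrist");o=get_obs();R=cv2.Rodrigues(i["rvec"])[0]
from scipy.spatial.transform import Rotation as Q
T=Q.from_euler('xyz',o["orientation"]).as_matrix()
print("cam in tool",T.T@(-R.T@i["tvec"]-o["eef_pos"]),"cam axes in tool (rows x,y,z)\n",R@T,i["intrinsics"][0,0])
C=cloud("top",np.load("top_d.npy"));print(C[150:250:20,40:140:20,2].round(2))
E
```

```text
cam in tool [-0.07073251 -0.1485387  -0.00097714] cam axes in tool (rows x,y,z)
 [[ 8.51788014e-05  1.78860012e-04  9.99999980e-01]
 [ 9.65253859e-01 -2.61313962e-01 -3.54805490e-05]
 [ 2.61313950e-01  9.65253843e-01 -1.94903727e-04]] 374.1234779762766
[[0.17 0.18 0.18 0.18 0.18]
 [0.18 0.18 0.18 0.18 0.17]
 [0.18 0.18 0.18 0.2  0.18]
 [0.18 0.18 0.18 0.18 0.18]
 [0.15 0.16 0.18 0.19 0.16]]
```

Emit:
move_arm(steps=[[[0,-0.05,0],-1,1],[[0.02,-0.03,-0.055],-1,1],[[0.02,-0.02,-0.055],-1,1],[[0.02,0,-0.058],0,1],[[0.02,0,-0.058],0,1],[[0.02,0,-0.058],0,1],[[0.02,0,-0.058],0,1],[[0.02,0,-0.058],0,1]])

```text
t: 1.8
eef_pos: [0.3164, 0.1552, 0.3378]
orientation: [-1.573, -0.005, -0.007]
contact_force: [1.3, 0.7, 0.4]
gripper_width: 0.0932
```

Emit:
move_arm(steps=[[[0.055,0,-0.02],0,1],[[0.055,0,-0.02],0,1],[[0.055,0,-0.01],0,1],[[0.02,0,0],0,1],[[0,0,0],0,1]])

```text
t: 2.42
eef_pos: [0.5071, 0.0961, 0.342]
orientation: [-1.571, -0.013, -0.015]
contact_force: [0.4, 0.3, -0.1]
gripper_width: 0.0928
```

```bash
python3 - <<'E'
from h import *
i=camera_info("wrist");im,d=grab_frame("wrist")
cv2.imwrite("pics/w1.png",im[:,:,::-1]); np.savez("w1.npz",d=d,im=im,**i)
print(get_obs()["eef_pos"])
H=dict(holster_mouth=.098,laser_aperture=.078,iris_centre=.078,wand_butt=.198,wand=.146,holster=0,laser_stand=0,beam_iris=0,lens_tube=0,lens_cap=0)
for l,z in H.items():
    for x in landmark_of("wrist",l)[:2]:
        p=np.array(x["location"])*[560,420]; print(l,p.round(1),round(x["p"],2),at_z("wrist",p,z,i).round(4))
C=cloud("wrist",d,i)
m=cut_out("wrist","laser_stand")
if m:
    P=C[m[0]["pixels"]]; Q=P[(P[:,2]>.074)&(P[:,2]<.1)]
    c=Q[:,:2].mean(0);u,s,v=np.linalg.svd(Q[:,:2]-c,full_matrices=False); print("laser top n",len(Q),c,v[0],((Q[:,:2]-c)@v[0]).min(),((Q[:,:2]-c)@v[0]).max(),Q[:,2].max())
E
```

```text
[0.50639609 0.09623106 0.34209011]
holster_mouth [178.  202.3] 0.89 [ 0.5313 -0.0141  0.098 ]
holster_mouth [457.7  93.6] 0.56 [0.4223 0.2771 0.098 ]
laser_aperture [378.7 295.2] 0.47 [0.6571 0.2157 0.078 ]
iris_centre [275.8 307.4] 0.87 [0.6717 0.0893 0.078 ]
wand_butt [144.3 156.9] 0.97 [ 0.4695 -0.0094  0.198 ]
wand [165.9 182.8] 0.66 [ 0.5003 -0.0104  0.146 ]
wand [146. 159.] 0.6 [ 0.4778 -0.0268  0.146 ]
holster [197.4 197.6] 0.74 [ 0.5495 -0.0149  0.    ]
beam_iris [271.5 281.8] 0.79 [0.6753 0.0825 0.    ]
lens_tube [351.9 114.1] 0.96 [0.4435 0.1892 0.    ]
lens_cap [294.5 148.7] 0.65 [0.4862 0.1161 0.    ]
lens_cap [197.6 197.1] 0.51 [ 0.5488 -0.0145  0.    ]
laser top n 26 [0.65557421 0.22345509] [ 0.29767289 -0.95466793] -0.06459901402425855 0.009619291143840657 0.0878464272149802
```

View pics/w1.png

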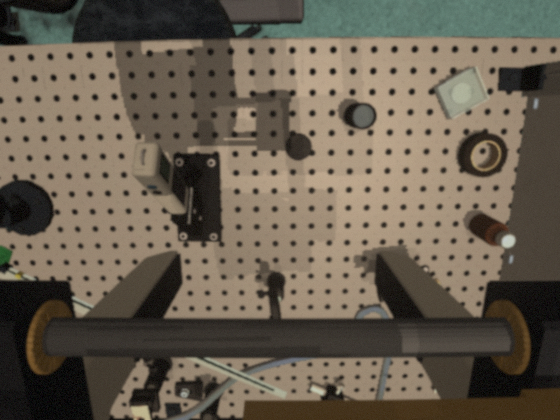

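The wrist view shows the handle at (150,165), the holster plate with its four screws at (181..214,162..236), and the iris at (275,285). The laser is hidden behind a finger. I'll get the holster's yaw from the plate screws.

```bash
python3 - <<'E'
from h import *
z=np.load("w1.npz"); i={k:z[k] for k in("intrinsics","dist","rvec","tvec")}
P=[at_z("wrist",p,.010,i) for p in((181.5,162),(211,162),(182.5,237),(212,236.5))]
print(np.round(P,4)); a=P[2]-P[0];b=P[3]-P[1];print("yaw wrist",np.arctan2(a[1],a[0]),np.arctan2(b[1],b[0]), np.mean(P,0))
P=[at_z("top",(140+x/5,140+y/5),.008) for x,y in((632,385),(722,385),(640,205),(728,205))]
a=P[2]-P[0];b=P[3]-P[1];print("yaw top",np.arctan2(a[1],a[0]),np.arctan2(b[1],b[0]),np.mean(P,0))
C=cloud("wrist",z["d"],i); im=z["im"]
# handle points
for s in range(1):
    S=C[135:205,125:195].reshape(-1,3); S=S[(S[:,2]>.11)&(S[:,2]<.23)]
    c=S.mean(0);print(len(S),c); u,sv,v=np.linalg.svd(S-c,full_matrices=False);print(v[0],S.min(0),S.max(0))
    for lo in np.arange(.11,.21,.01):
        q=S[(S[:,2]>lo)&(S[:,2]<lo+.01)]; print(round(lo,2),len(q),q[:,0].mean().round(4) if len(q) else '',np.percentile(q[:,1],[5,50,95]).round(4) if len(q) else '')
E
```

```text
[[ 0.4998 -0.0297  0.01  ]
 [ 0.5004  0.0084  0.01  ]
 [ 0.6019 -0.037   0.01  ]
 [ 0.6017  0.0033  0.01  ]]
yaw wrist -0.07158842581070345 -0.050080342599132306 [ 0.55093974 -0.01378088  0.01      ]
yaw top -0.02020032506174744 -0.014705001087666546 [ 0.54649371 -0.01433441  0.008     ]
2274 [ 0.48785898 -0.00670474  0.17592329]
[ 0.56702477  0.05962247 -0.82154006] [ 0.4586079  -0.02101233  0.11009857] [5.29149941e-01 1.00830521e-04 2.03420661e-01]
0.11 52 0.5162 [-0.0027 -0.0019 -0.0014]
0.12 69 0.5138 [-0.0024 -0.0018 -0.0012]
0.13 118 0.5119 [-0.018  -0.0018 -0.0011]
0.14 167 0.509 [-0.0179 -0.0022 -0.001 ]
0.15 192 0.5027 [-0.0178 -0.0018 -0.001 ]
0.16 178 0.4969 [-0.0175 -0.0019 -0.0006]
0.17 222 0.4912 [-0.0174 -0.0018 -0.0003]
0.18 371 0.4791 [-0.0175 -0.0029 -0.0003]
0.19 675 0.4738 [-0.0182 -0.0081 -0.0012]
0.2 230 0.4788 [-0.0179 -0.0106 -0.0034]
```

Emit:
move_arm(steps=[[[-0.005,0,-0.055],0.25,1],[[-0.005,0,-0.052],0,1],[[0,0.03,0],0,1],[[0,0,0],0,1]])

```text
t: 3.52
eef_pos: [0.4934, -0.0124, 0.3125]
orientation: [-1.571, -0.016, -0.039]
contact_force: [0.2, -0.1, -0.7]
gripper_width: 0.0932
```

Emit:
move_arm(steps=[[[0.001,0.05,0.001],0,1],[[0.001,0.05,0.001],0,1],[[0,0.04,0],0,1],[[0,0.016,0],0,1],[[0,0,0],0,1]])

```text
t: 4.15
eef_pos: [0.5027, -0.0089, 0.1607]
orientation: [-1.571, -0.026, -0.035]
contact_force: [1.2, 0.6, 0.0]
gripper_width: 0.093
```

```bash
python3 - <<'E'
from h import *
o=get_obs();print(o["eef_pos"],o["orientation"],o["contact_force"])
i=camera_info("wrist");im,d=grab_frame("wrist")
cv2.imwrite("pics/w2.png",im[:,:,::-1])
for l,z in dict(laser_aperture=.078,iris_centre=.078,wand_butt=.198,wand=.146,holster_mouth=.098).items():
    for x in landmark_of("wrist",l)[:2]:
        p=np.array(x["location"])*[560,420]; print(l,p.round(1),round(x["p"],2),at_z("wrist",p,z,i).round(4))
C=cloud("wrist",d,i).reshape(-1,3)
S=C[(C[:,2]>.18)&(C[:,2]<.215)&(abs(C[:,1]+.01)<.025)&(C[:,0]<.5)]
if len(S): print(len(S),np.percentile(S,[2,98],axis=0))
E
```

```text
[ 0.50267022 -0.00888322  0.16068718] [-1.57133776 -0.02568677 -0.03507549] [1.179287   0.64844464 0.03287164]
wand_butt [271.1 240.2] 0.63 [ 0.469  -0.0112  0.198 ]
wand [274.6 263.5] 0.77 [ 0.5003 -0.0118  0.146 ]
5547 [[ 0.45905539 -0.01993391  0.18553115]
 [ 0.49283026 -0.00117409  0.20212454]]
```

View pics/w2.png

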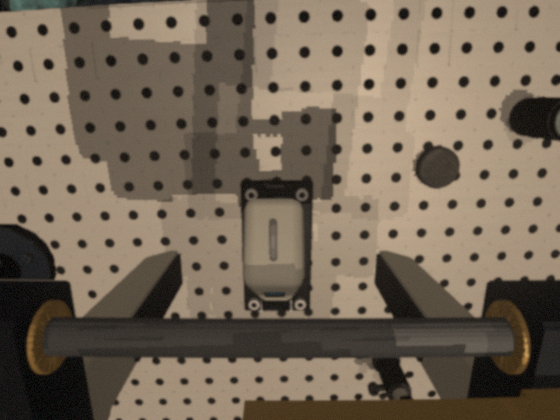

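Picture: the handle lies centred between the open fingers, butt at (272,240), holster screws around it. I'll nudge the tool back 8 mm and close.

Emit:
move_arm(steps=[[[-0.008,0.004,-0.0015],0,1],[[0,0,0],0,1],[[0,0,0],0,0],[[0,0,0],0,0],[[0,0,0],0,0],[[0,0,0],0,0],[[0,0,0],0,0],[[0,0,0],0,0]])

```text
t: 5.45
eef_pos: [0.4958, -0.0109, 0.1588]
orientation: [-1.572, -0.031, -0.036]
contact_force: [-0.5, -0.1, -0.9]
gripper_width: 0.0376
```

Emit:
move_arm(steps=[[[0,0,0],0,0],[[0,0,0],0,0],[[0,0,0],0,0],[[0,0,0],0,0]])

```text
t: 5.95
eef_pos: [0.4958, -0.011, 0.1588]
orientation: [-1.572, -0.031, -0.036]
contact_force: [0.0, 0.4, -0.0]
gripper_width: 0.0199
```

Emit:
move_arm(steps=[[[-0.0048,-0.0088,0],0,0],[[-0.0048,-0.0088,0],0,0],[[-0.0048,-0.0088,0],0,0]])

```text
t: 6.32
eef_pos: [0.4794, -0.0103, 0.1858]
orientation: [-1.572, -0.03, -0.036]
contact_force: [0.4, 0.4, -1.0]
gripper_width: 0.0199
```

Emit:
move_arm(steps=[[[-0.0055,-0.0114,0],0,0],[[-0.0055,-0.0114,0],0,0],[[-0.0055,-0.0114,0],0,0],[[0,0,0],0,0]])

```text
t: 6.82
eef_pos: [0.4596, -0.0095, 0.2229]
orientation: [-1.572, -0.029, -0.036]
contact_force: [-1.0, 0.6, -1.1]
gripper_width: 0.02
```

Emit:
move_arm(steps=[[[-0.0055,-0.01,0],0,0],[[-0.0055,-0.01,0],0,0],[[-0.003,-0.0055,0],0,0],[[0,0,0],0,0],[[0,0,0],0,0]])

```text
t: 7.45
eef_pos: [0.4444, -0.0089, 0.2498]
orientation: [-1.572, -0.031, -0.036]
contact_force: [0.7, -0.6, -1.2]
gripper_width: 0.0197
```

```bash
python3 - <<'E'
from h import *
o=get_obs();print(o["eef_pos"],o["orientation"],o["contact_force"])
R={}
for c in("side","wrist","top"):
    i=camera_info(c);im,d=grab_frame(c); cv2.imwrite(f"pics/{c}3.png",im[:,:,::-1])
    for l in("wand","wand_tip","wand_butt","wand_window"):
        L=[(np.round(np.array(x["location"])*[560,420],1),round(x["p"],2)) for x in landmark_of(c,l)[:2]]; print(c,l,L)
        if L: R.setdefault(l,[]).append(ray(c,L[0][0],i))
for l in R:
    if len(R[l])>1: print(l,*[np.round(a,3) for a in tri(R[l])])
s=cv2.imread("pics/side3.png"); cv2.imwrite("pics/s3c.png",cv2.resize(s[150:310,200:400],None,fx=4,fy=3.75))
E
```

```text
[ 0.44439586 -0.00894337  0.2498408 ] [-1.57193512 -0.03082472 -0.03599748] [ 0.65311648 -0.55130717 -1.18500383]
side wand [(array([309.7, 185.7]), 0.83), (array([277. , 259.4]), 0.56)]
side wand_tip [(array([285.5, 224.4]), 0.56), (array([328. , 193.8]), 0.41)]
side wand_butt [(array([319.7, 170.9]), 0.57)]
side wand_window [(array([210.2, 279.1]), 0.52), (array([323.5, 198.8]), 0.43)]
wrist wand [(array([278.7, 276.5]), 0.68)]
wrist wand_tip []
wrist wand_butt [(array([278.9, 264.4]), 0.85)]
wrist wand_window []
top wand [(array([401. , 193.8]), 0.89)]
top wand_tip [(array([422.1, 232.1]), 0.85)]
top wand_butt [(array([393.1, 174.3]), 0.68)]
top wand_window [(array([417. , 223.3]), 0.74)]
wand [ 0.489 -0.171  0.221] [0.047 0.163 0.188]
wand_tip [ 0.544 -0.52  -0.142] [0.09 0.09]
wand_butt [ 0.485 -0.157  0.267] [0.055 0.156 0.188]
wand_window [ 0.714 -0.458 -0.33 ] [0.246 0.246]
```

View pics/s3c.png

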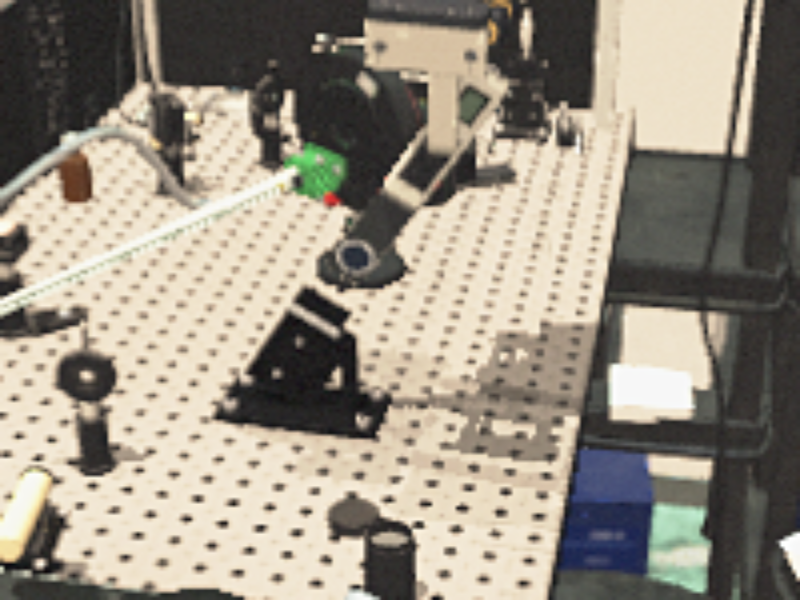

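The wand is clear of the sleeve: window ring at crop (355,257), tip just above the mouth at (325,305), still leaning about 60°.

The tool can only yaw, so I'll level the wand by swivelling it in the pads. To do that I'll hook the paddle's lower edge on the far rim of the fixed sleeve and bring the hand down in an arc.

Emit:
move_arm(steps=[[[0,-0.016,0],0,0],[[0.02,0,0],0,0],[[0.025,0.001,0],0,0],[[0.025,0.001,0],0,0],[[0.004,0,0],0,0],[[0,0,0],0,0]])

```text
t: 8.95
eef_pos: [0.5208, -0.0118, 0.2733]
orientation: [-1.572, -0.036, -0.036]
contact_force: [0.2, -0.8, -1.3]
gripper_width: 0.0198
```

Emit:
move_arm(steps=[[[-0.001,0.025,0],0,0],[[-0.001,0.025,0],0,0],[[0,0.006,0],0,0],[[0,0,0],0,0]])

```text
t: 9.45
eef_pos: [0.5195, -0.0119, 0.219]
orientation: [-1.573, -0.039, -0.036]
contact_force: [-0.3, -0.6, -1.3]
gripper_width: 0.02
```

Emit:
move_arm(steps=[[[-0.0153,0.0035,0],0,0],[[-0.0092,0.004,0],0,0],[[-0.0092,0.004,0],0,0],[[-0.0085,0.0055,0],0,0],[[-0.0085,0.0055,0],0,0],[[0,0,0],0,0]])

```text
t: 10.2
eef_pos: [0.4723, -0.0105, 0.2004]
orientation: [-1.574, -0.053, -0.036]
contact_force: [2.8, -0.7, -1.5]
gripper_width: 0.0199
```

```bash
python3 - <<'E'
from h import *
o=get_obs();print(o["eef_pos"],o["contact_force"])
im,d=grab_frame("side"); cv2.imwrite("pics/s4c.png",cv2.resize(im[150:310,200:400,::-1],None,fx=4,fy=3.75))
E
```

```text
[ 0.47231855 -0.01046405  0.20037673] [ 2.75115593 -0.72129823 -1.49308479]
```

View pics/s4c.png

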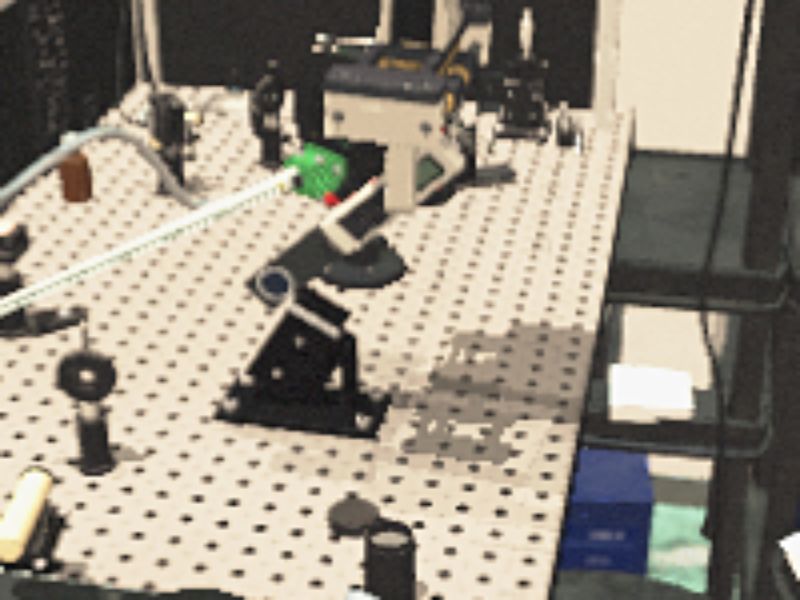

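The wand is swivelling as planned. It is at about 40°, with the paddle resting on the rim at (290,290).

Emit:
move_arm(steps=[[[-0.0035,0.006,0],0,0],[[-0.0075,0.007,0],0,0],[[-0.0075,0.007,0],0,0],[[-0.006,0.008,0],0,0],[[-0.006,0.008,0],0,0],[[0,0,0],0,0]])

```text
t: 11.0
eef_pos: [0.4411, -0.0096, 0.1596]
orientation: [-1.574, -0.051, -0.036]
contact_force: [1.0, -0.9, 0.1]
gripper_width: 0.0198
```

Emit:
move_arm(steps=[[[-0.004,0.009,0],0,0],[[-0.0035,0.009,0],0,0],[[-0.003,0.009,0],0,0],[[-0.002,0.007,0],0,0],[[0,0,0],0,0]])

```text
t: 11.62
eef_pos: [0.4288, -0.0092, 0.1218]
orientation: [-1.574, -0.048, -0.036]
contact_force: [0.2, -0.6, 0.7]
gripper_width: 0.02
```

```bash
python3 - <<'E'
from h import *
o=get_obs();print(o["eef_pos"],o["contact_force"],o["orientation"])
im,d=grab_frame("side"); cv2.imwrite("pics/s5c.png",cv2.resize(im[150:310,200:400,::-1],None,fx=4,fy=3.75))
i=camera_info("wrist");im,d=grab_frame("wrist"); cv2.imwrite("pics/w5.png",im[:,:,::-1])
C=cloud("wrist",d,i).reshape(-1,3); S=C[(abs(C[:,1]+.0105)<.02)&(C[:,2]>.1)&(C[:,2]<.2)&(C[:,0]>.3)&(C[:,0]<.6)]
for x in np.arange(.36,.6,.01):
    q=S[abs(S[:,0]-x)<.005]; 
    if len(q)>5: print(round(x,3),len(q),np.percentile(q[:,2],[10,50,90]).round(4),np.percentile(q[:,1],[3,97]).round(4))
E
```

```text
[ 0.42878931 -0.00919963  0.12178663] [ 0.24412189 -0.63691     0.67438377] [-1.57361623 -0.04847964 -0.03598458]
0.39 1820 [0.1914 0.1959 0.1993] [-0.0298  0.0089]
0.4 2418 [0.1273 0.1432 0.1455] [-0.0188  0.0002]
0.41 1526 [0.1429 0.1444 0.1942] [-0.0212  0.0016]
0.42 4611 [0.1217 0.1442 0.1846] [-0.0285  0.0077]
0.43 1390 [0.1422 0.1438 0.1816] [-0.0219  0.0011]
0.44 64 [0.1643 0.1697 0.178 ] [-0.0221  0.0008]
0.45 273 [0.1414 0.1422 0.143 ] [-0.0197 -0.0033]
0.46 899 [0.14   0.1418 0.1426] [-0.0213 -0.0021]
0.47 795 [0.1394 0.1413 0.1421] [-0.0216 -0.0026]
0.48 31 [0.1366 0.1376 0.1401] [-0.0224 -0.0021]
```

View pics/s5c.png

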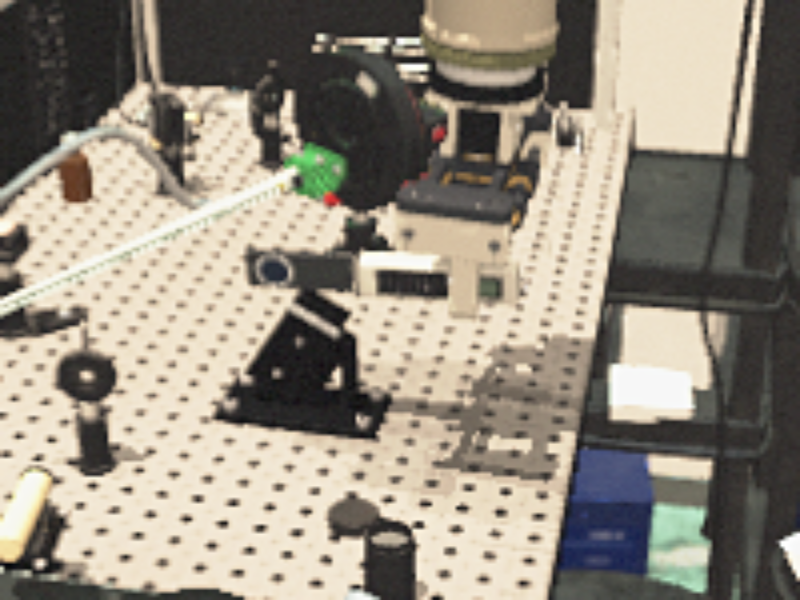

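The wand is level, with the window ring at (272,268) and the handle from (360,265) to (515,285). I'll lift it off the rim and measure the window relative to the TCP.

Emit:
move_arm(steps=[[[0,-0.03,0],0,0],[[-0.002,-0.03,0],0,0],[[0,0,0],0,0],[[0,0,0],0,0]])

```text
t: 12.22
eef_pos: [0.4219, -0.0085, 0.1805]
orientation: [-1.573, -0.042, -0.036]
contact_force: [-0.5, -0.0, -1.2]
gripper_width: 0.0202
```

```bash
cat > meas.py <<'E'
from h import *
o=get_obs();e=o["eef_pos"];print("tcp",e,o["orientation"],o["contact_force"])
yaw=o["orientation"][2]; n=np.array([-np.sin(yaw),np.cos(yaw),0]); ax=np.array([np.cos(yaw),np.sin(yaw),0])
R={}
for c in("side","top"):
    i=camera_info(c);im,d=grab_frame(c); cv2.imwrite(f"pics/{c}_m{o['t']:.0f}.png",im[:,:,::-1])
    C=cloud(c,d,i)
    for l in("wand_window","wand_tip","wand","wand_butt","laser_aperture","iris_centre"):
        for x in landmark_of(c,l)[:2]:
            p=np.array(x["location"])*[560,420]; O,D=ray(c,p,i)
            q=O+D*(n@(e-O))/(n@D)      # side: meet the wand's mid plane
            q2=at_z(c,p,e[2],i) if "w"==l[0] else at_z(c,p,.078,i)
            r=q if c=="side" and l[0]=="w" else q2
            print(c,l,p.round(1),round(x["p"],2),r.round(4),"rel tcp along/normal/up",np.round([(r-e)@ax,(r-e)@n,r[2]-e[2]],4))
E
python3 meas.py
python3 - <<'E'
from h import *
o=get_obs();e=o["eef_pos"]
i=camera_info("wrist");im,d=grab_frame("wrist")
C=cloud("wrist",d,i).reshape(-1,3)-e; S=C[(abs(C[:,1])<.02)&(C[:,2]>.012)&(C[:,2]<.03)&(abs(C[:,0])<.2)]
for x in np.arange(-.06,.15,.01):
    q=S[abs(S[:,0]-x)<.005]
    if len(q)>5: print(round(x,3),len(q),np.median(q[:,2]).round(4),np.percentile(q[:,1],[3,97]).round(4))
print("xmin",np.percentile(S[:,0],[.2,1,99]))
E
```

```text
tcp [ 0.42194286 -0.00851899  0.18053419] [-1.57294367 -0.04237757 -0.03583076] [-0.47793543 -0.03236411 -1.17750587]
side wand_window [271.8 199.1] 0.79 [ 0.5554 -0.0133  0.1907] rel tcp along/normal/up [ 0.1335 -0.      0.0102]
side wand_window [279.4 231. ] 0.65 [ 0.5362 -0.0126  0.0942] rel tcp along/normal/up [ 0.1143 -0.     -0.0863]
side wand_tip [285.6 288.8] 0.6 [ 0.521  -0.0121 -0.1034] rel tcp along/normal/up [ 0.0992 -0.     -0.284 ]
side wand [308.4 206.3] 0.64 [ 0.4537 -0.0097  0.1796] rel tcp along/normal/up [ 0.0318  0.     -0.0009]
side wand_butt [331.3 205.6] 0.82 [ 0.3923 -0.0075  0.1881] rel tcp along/normal/up [-0.0296 -0.      0.0075]
side wand_butt [220.6 248.1] 0.43 [ 0.7232 -0.0193  0.0116] rel tcp along/normal/up [ 0.3014  0.     -0.1689]
side laser_aperture [210.9 278.9] 0.68 [0.6484 0.2244 0.078 ] rel tcp along/normal/up [ 0.218   0.2409 -0.1025]
side iris_centre [220.3 250.5] 0.77 [0.6735 0.0961 0.078 ] rel tcp along/normal/up [ 0.2477  0.1136 -0.1025]
top wand_window [420.8 224.5] 0.69 [ 0.458  -0.4288  0.1805] rel tcp along/normal/up [ 0.0511 -0.4187 -0
[... 451 characters left out ...]
 [393.6 175.6] 0.74 [ 0.5978 -0.3537  0.1805] rel tcp along/normal/up [ 0.1881 -0.3387 -0.    ]
top laser_aperture [204.6 159.3] 0.66 [0.6575 0.2112 0.078 ] rel tcp along/normal/up [ 0.2276  0.228  -0.1025]
top iris_centre [244.6 155. ] 0.55 [0.6742 0.0868 0.078 ] rel tcp along/normal/up [ 0.2487  0.1043 -0.1025]
-0.04 60 0.0134 [-0.0008  0.0011]
-0.03 1631 0.0217 [-0.0092  0.0087]
-0.02 1340 0.0224 [-0.0097  0.0089]
-0.01 2338 0.022 [-0.0182  0.0164]
0.0 1076 0.0214 [-0.011   0.0084]
0.01 10 0.0186 [-0.0109  0.0082]
0.02 157 0.0202 [-0.0105  0.0054]
0.03 919 0.0197 [-0.0119  0.0069]
0.04 821 0.0191 [-0.0124  0.0066]
0.05 98 0.0181 [-0.0132  0.007 ]
xmin [-0.03724193 -0.03356389  0.04515883]
```

Emit:
move_arm(steps=[[[0,0,0],-0.8,0],[[0,0,0],-0.8,0],[[0.025,0,0.025],0,0],[[0.025,0,0.025],0,0],[[0.025,0,0.025],0,0],[[0.025,0,0.025],0,0],[[0.02,0,0.02],0,0],[[0,0,0],0,0]])

```text
t: 13.98
eef_pos: [0.5287, 0.1304, 0.1863]
orientation: [-1.582, -0.045, 0.136]
contact_force: [1.0, -0.5, -1.5]
gripper_width: 0.02
```

```bash
python3 meas.py; ls -t pics | head -2
python3 - <<'E'
from h import *
a=cv2.imread("pics/top_m14.png");b=cv2.imread("pics/side_m14.png")
f=lambda m:cv2.resize(m,(400,500),interpolation=cv2.INTER_CUBIC)
cv2.imwrite("pics/m14.png",np.hstack([f(a[120:220,180:260]),f(b[190:330,170:282])]))
E
```

```text
tcp [0.52871462 0.1304164  0.18630016] [-1.58156666 -0.0447503   0.13593342] [ 0.98772084 -0.47640376 -1.47270507]
side wand_window [211.1 222.1] 0.7 [0.6665 0.1493 0.1913] rel tcp along/normal/up [ 0.1391 -0.      0.005 ]
side wand_window [325.6 195.2] 0.55 [0.3938 0.112  0.2686] rel tcp along/normal/up [-0.1361 -0.      0.0823]
side wand_tip [199.5 223.7] 0.92 [0.6961 0.1533 0.186 ] rel tcp along/normal/up [ 0.169  -0.     -0.0003]
side wand_tip [328.4 194.3] 0.36 [0.3876 0.1111 0.271 ] rel tcp along/normal/up [-0.1424 -0.      0.0847]
side wand [257.8 221.3] 0.86 [0.552  0.1336 0.197 ] rel tcp along/normal/up [ 0.0235 -0.      0.0107]
side wand_butt [209.6 278.8] 0.63 [0.6875 0.1521 0.0224] rel tcp along/normal/up [ 0.1602 -0.     -0.1639]
side wand_butt [281.3 223.1] 0.62 [0.496  0.1259 0.1938] rel tcp along/normal/up [-0.033  -0.      0.0075]
side laser_aperture [212.2 280.7] 0.73 [0.6426 0.2307 0.078 ] rel tcp along/normal/up [ 0.1264  0.0839 -0.1083]
side iris_centre [219.9 248.6] 0.81 [0.6781 0.087  0.078 ] rel tcp along/normal/up [ 0.1421 -0.0632 -0.1083]
side iris_centre [2
[... 274 characters left out ...]
rmal/up [0.1371 0.0027 0.    ]
top wand_tip [418.8 230.6] 0.58 [ 0.4402 -0.4209  0.1863] rel tcp along/normal/up [-0.1624 -0.5342  0.    ]
top wand [404.1 192.3] 0.7 [ 0.5487 -0.3814  0.1863] rel tcp along/normal/up [-0.0496 -0.5098  0.    ]
top wand_butt [388.8 176.1] 0.77 [ 0.5949 -0.3383  0.1863] rel tcp along/normal/up [ 0.002  -0.4734  0.    ]
top wand_butt [209.7 229.9] 0.57 [0.4308 0.168  0.1863] rel tcp along/normal/up [-0.0919  0.0506  0.    ]
top laser_aperture [218.4 141.5] 0.34 [0.7158 0.1704 0.078 ] rel tcp along/normal/up [ 0.1907  0.0143 -0.1083]
top iris_centre [245.2 156. ] 0.51 [0.671  0.0847 0.078 ] rel tcp along/normal/up [ 0.1348 -0.0645 -0.1083]
top_m14.png
side_m14.png
```

View pics/m14.png

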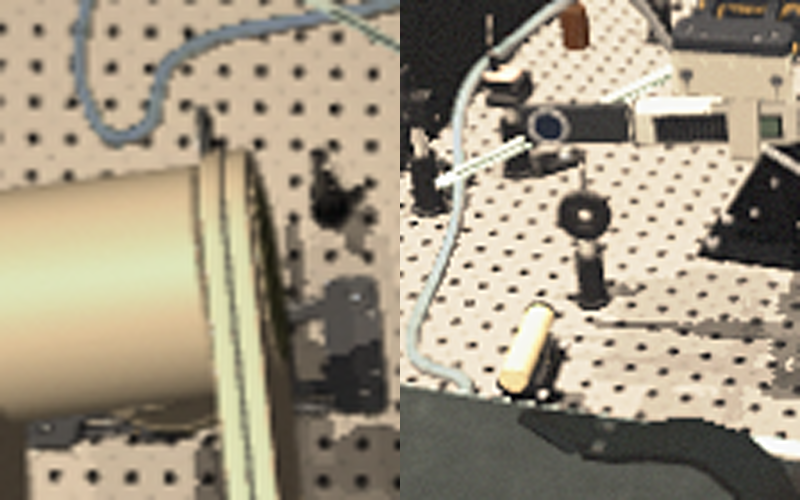

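Left, top view: the arm hides most of the wand, with its tip at (205,125) between the laser and the iris (330,195). Right, side view: a level wand with its window ring at (550,125), the iris at (585,215) and the laser at (527,345). Clear to descend.

Emit:
move_arm(steps=[[[-0.001,0.028,0.002],0,0],[[-0.001,0.028,0.002],0,0],[[-0.001,0.028,0.001],0,0],[[0,0.013,0],0,0],[[0,0,0],0,0],[[0,0,0],0,0]])

```text
t: 15.42
eef_pos: [0.531, 0.1334, 0.0896]
orientation: [-1.582, -0.049, 0.134]
contact_force: [-0.2, -1.3, -1.1]
gripper_width: 0.0197
```

```bash
python3 meas.py | grep -v top; ls -t pics|head -2
python3 - <<'E'
from h import *
i=camera_info("side")
for n,p in dict(ap=(.6565,.214,.078),iris=(.6735,.0885,.078),W=(.6646,.1545,.078)).items():
    print(n,cv2.projectPoints(np.array([p]),i["rvec"],i["tvec"],i["intrinsics"],i["dist"])[0].ravel().round(1))
im,d=grab_frame("side"); cv2.imwrite("pics/f1.png",cv2.resize(im[210:310,180:300,::-1],None,fx=6,fy=6,interpolation=cv2.INTER_CUBIC))
E
```

```text
tcp [0.53100151 0.13339397 0.08958446] [-1.58178019 -0.04930549  0.13396278] [-0.20013788 -1.28464547 -1.07049931]
side wand_window [321.2 196.5] 0.59 [0.4032 0.1162 0.2664] rel tcp along/normal/up [-0.1289 -0.      0.1768]
side wand_tip [203.1 258.5] 0.91 [0.6969 0.1558 0.0865] rel tcp along/normal/up [ 0.1674  0.     -0.003 ]
side wand_tip [322.9 193.6] 0.49 [0.3996 0.1157 0.2737] rel tcp along/normal/up [-0.1326 -0.      0.1841]
side wand [222. 249.] 0.63 [0.6451 0.1488 0.1172] rel tcp along/normal/up [0.1151 0.     0.0276]
side wand [259.6 258.3] 0.59 [0.5514 0.1361 0.0941] rel tcp along/normal/up [ 0.0206 -0.      0.0045]
side wand_butt [280.8 258.1] 0.97 [0.4985 0.129  0.0971] rel tcp along/normal/up [-0.0328 -0.      0.0075]
side laser_aperture [208.4 277.1] 0.69 [0.6572 0.2189 0.078 ] rel tcp along/normal/up [ 0.1365  0.0678 -0.0116]
side iris_centre [209.5 314.4] 0.67 [0.6021 0.3465 0.078 ] rel tcp along/normal/up [ 0.099   0.2017 -0.0116]
side iris_centre [204.8 258.6] 0.64 [0.6987 0.1428 0.078 ] rel tcp along/normal/up [ 0.1675 -0.0131 -0.0116]
top_m15.png
side_m15.png
ap [209.4 276. ]
iris [221.3 249.1]
W [215.4 262.5]
```

View pics/f1.png

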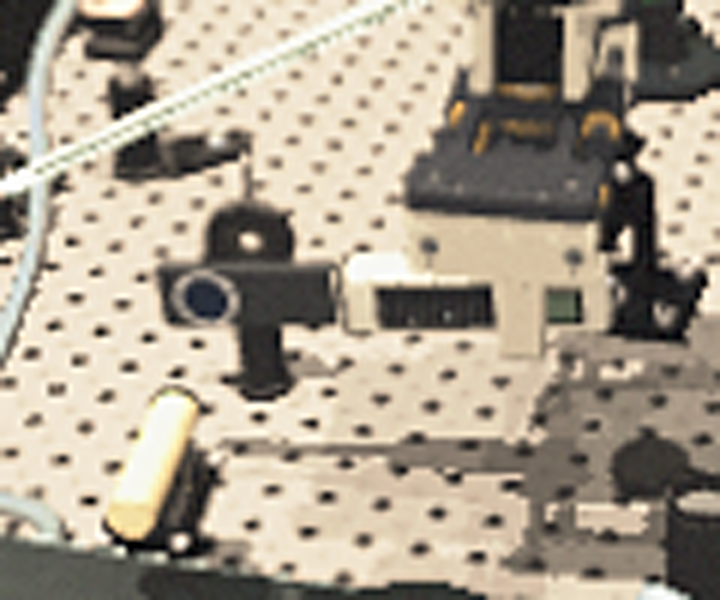

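The window ring is at crop (207,297), which is side pixel (214.5,259.5). The beam axis there projects to (215.4,262.5). So the window is about 9–10 mm high and about 3 mm too far out.

Emit:
move_arm(steps=[[[-0.003,0.008,0],0,0],[[0,0,0],0,0],[[0,0,0],0,0]])

```text
t: 16.55
eef_pos: [0.5272, 0.1328, 0.0794]
orientation: [-1.582, -0.047, 0.134]
contact_force: [0.1, 0.9, -2.0]
gripper_width: 0.0198
```

```bash
python3 meas.py | grep -v "^top"
python3 - <<'E'
from h import *
i=camera_info("side"); im,d=grab_frame("side")
c=im[210:310,180:300,::-1]; cv2.imwrite("pics/f2.png",cv2.resize(c,None,fx=6,fy=6,interpolation=cv2.INTER_CUBIC))
C=cloud("side",d,i); 
for r in range(258,270,2): print(r,[tuple((C[r,k]*1000).round(0).astype(int)) for k in range(210,222,3)])
# loose things
tt,_=grab_frame("top")
for l in("dropper_bottle","lens_cap","lens_tube","filter_box"):
    print(l,[(np.round(at_z("top",np.array(x["location"])*[560,420],0),3),round(x["p"],2)) for x in landmark_of("top",l)[:2]])
E
```

```text
tcp [0.52718914 0.132792   0.07935219] [-1.58180419 -0.04725459  0.13397821] [ 0.06493286  0.94642925 -2.04222105]
side wand_window [321.8 196.5] 0.57 [0.402  0.1159 0.2664] rel tcp along/normal/up [-0.1263 -0.      0.187 ]
side wand_tip [204.9 262.2] 0.7 [0.6935 0.1552 0.0754] rel tcp along/normal/up [ 0.1678 -0.     -0.0039]
side wand_tip [208.4 281. ] 0.37 [0.6905 0.1548 0.0168] rel tcp along/normal/up [ 0.1648 -0.     -0.0626]
side wand [257.4 260.9] 0.57 [0.5574 0.1369 0.086 ] rel tcp along/normal/up [ 0.0305 -0.      0.0067]
side wand_butt [281.5 262.1] 0.83 [0.497  0.1287 0.0853] rel tcp along/normal/up [-0.0305  0.      0.006 ]
side laser_aperture [209.8 277.6] 0.58 [0.6531 0.2201 0.078 ] rel tcp along/normal/up [ 0.1364  0.0697 -0.0014]
side iris_centre [280.8 228.9] 0.38 [ 0.5424 -0.0549  0.078 ] rel tcp along/normal/up [-0.0099 -0.188  -0.0014]
258 [(np.int64(677), np.int64(157), np.int64(91)), (np.int64(669), np.int64(156), np.int64(92)), (np.int64(661), np.int64(155), np.int64(92)), (np.int64(653), np.int64(156), np.int64(94))]
260 [(np.int64(677), np.int64(158), np.int6
[... 437 characters left out ...]
nt64(661), np.int64(158), np.int64(76)), (np.int64(654), np.int64(156), np.int64(76))]
266 [(np.int64(679), np.int64(157), np.int64(67)), (np.int64(672), np.int64(155), np.int64(67)), (np.int64(664), np.int64(154), np.int64(67)), (np.int64(655), np.int64(156), np.int64(70))]
268 [(np.int64(721), np.int64(73), np.int64(0)), (np.int64(714), np.int64(69), np.int64(-1)), (np.int64(704), np.int64(69), np.int64(0)), (np.int64(681), np.int64(100), np.int64(24))]
dropper_bottle [(array([0.589, 0.365, 0.   ]), 0.7)]
lens_cap [(array([ 0.551, -0.016,  0.   ]), 0.27)]
lens_tube [(array([0.438, 0.193, 0.   ]), 0.59), (array([0.669, 0.084, 0.   ]), 0.56)]
filter_box [(array([0.408, 0.321, 0.   ]), 0.62)]
```

View pics/f2.png

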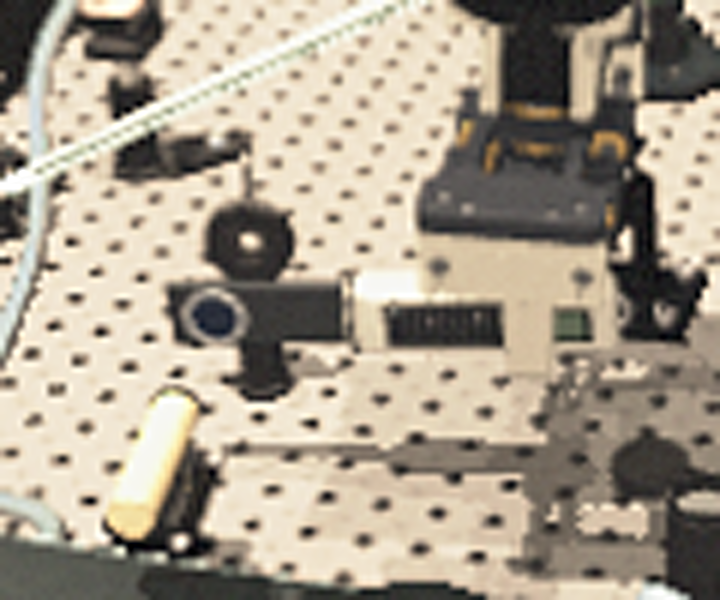

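The window ring is at crop (215,314), side pixel (215.8,262.3), against a target of (215.4,262.5). Its depth point is about (0.664,0.157,0.079), and the beam axis there is at about (0.664, –, 0.078). I'll let it settle, then hand in.

Emit:
move_arm(steps=[[[0,0,0],0,0],[[0,0,0],0,0],[[0,0,0],0,0]])

```text
t: 17.92
eef_pos: [0.5272, 0.1328, 0.0795]
orientation: [-1.582, -0.047, 0.134]
contact_force: [0.1, -0.1, -2.3]
gripper_width: 0.0201
```

```bash
python3 -c "
from station import *
o=get_obs();print(o['t'],o['eef_pos'],o['orientation'],abs(o['qvel']).max(),o['gripper_width']);print(close_job())"
```

```text
17.925 [0.52724116 0.1327997  0.07945546] [-1.58182404 -0.04738186  0.13396747] 0.0013540738444622685 0.020123467852618624
the job is handed in; nothing more can be done
None
```

I drew the wand straight out of the sleeve by the handle and held it across the beam, window facing the laser. It was still in the fingers when I handed in at t = 17.9 s; no verdict was reported. The tool can only turn about vertical, so I levelled the wand by swivelling it in the pads, with the paddle's lower edge resting on the far rim of the sleeve.

**Last checks that agreed:**
- **Window on the beam:** in the side camera the window centre is at (215.8, 262.3), and the beam axis projects to (215.4, 262.5). Depth puts the window within about 1–2 mm of the axis and about 57 mm from the laser's front end.
- **Angle:** the wand is about 0.05 rad tip-down, and its yaw matches the laser–iris line to roughly 0.03 rad.
- **Hold:** the arm is still and the gripper opening is 20 mm, the thickness of the handle.

**Checks that disagreed or failed:**
- **Network landmarks:** the networks' wand points differed by up to 1 cm in height and length, and in the last pictures they misplaced the window. I read its position from the image by eye and depth instead.
- **Top camera:** the arm hid the window from above, so the sideways check rests on the side camera alone.
- **Loose things:** the dropper bottle, tube and filter box were found where they should be. The last lens cap report was a false hit on the holster, but the side picture shows the cap in its place.

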